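# Start the quarter-turn clamp screw in the deep well of a screen clamp

### The arm

A 6-joint arm with a two-finger parallel gripper is mounted at the origin on the work surface. World frame = base frame: x ahead of the robot, y to its left, z up, the work surface at z = 0. Lengths are in mm, angles in rad, forces in N, time in s.
With the tool pointing down it reaches from about 350 to 975 mm from the base axis. Payload 17.4 kg.
Tool frame: the origin (TCP) lies midway between the tips of the shut fingers; the grasp point (between the pads) lies 19 mm behind it; z points along the fingers, y is the direction in which the jaws open and shut (so a half turn about z gives the same grasp; the last joint's range is limited). The gripper opens to 85 mm and grips with 20 to 120 N. Pads are 22 mm wide; open, the fingers measure 114 mm over their backs; the gripper's body (76 mm by 85 mm) begins 54 mm behind the grasp point. The pads swing forward as they close: fully open they stand 13 mm farther back than shut.
Start: joints at [-0.038, 0.116, 1.442, -0, 1.584, -0.038], TCP at [675.005, -0.009, 209.403] pointing down, gripper open.
Joint ranges: [-2.83, 2.83], [-0.83, 2.19], [0.07, 2.5], [-1.14, 4.28], [0.01, 3], [-2.97, 2.97]. Speed limits (rad/s): [1.89, 1.89, 2.22, 3.14, 3.14, 3.14].

### API

Orientations are given as a unit quaternion [x, y, z, w].
In Python, from bench import robot, imaging, workorder, nets gives the robot as it stands. The module is installed in compiled form; this text tells all that it offers.
- The arm moves only by the tool servo_tool, never from a script. Its arguments are lists of equal length, an entry for each row: "linear": the shift along the tool's x, y, z in cm, a list of three; "rotation": the turn, a rotation vector about the tool's x, y, z in rad, a list of three; "hand": the finger opening in cm, from 0 to 8.54. In form: {"linear": [[dx, dy, dz], ...], "rotation": [[wx, wy, wz], ...], "hand": [hand, ...]}. A call has 1 to 10 rows; each row shifts and turns the commanded pose from where the row before left it, along the tool's axes as they then stand; what a row does not reach is not made up. A row lasts 1/12 s, in which the tool goes at most 41.7 mm and 7.16 degrees, less where a joint would pass 70% of its speed; a pose out of reach is approached as far as the arm can. A call is refused whole if a number of a shift passes 4.17 or a number of a turn 0.125, either way. A call with a gripper value outside its range is refused whole. The fingers move at their own pace and stop on an object; the grip force is fixed at half the most. Time passes only in rows, so rows that do not move let the fingers close. It gives the time, the measured TCP pose, the force and the opening at its end, in the units of the state.
- robot.observe(): the state, without advancing time (a new reading comes with each control period).
- imaging.get_image(name): name is "scene" or "side" or "wrist"; returns the picture (480x640x3 uint8, red, green, blue); there is no depth.
- imaging.camera_info(name): a dict with "fx", "fy", "cx", "cy" (pixels), "T" (4x4, takes a point from camera to world coordinates). Camera axes: x right, y up, looking along -z (the intrinsics and any distortion apply to the point x, -y, -z); pixel columns grow to the right and rows downward; lengths in mm; the calibration is good to about 2 mm. The wrist camera is an equidistant fisheye: a pixel r from the principal point sees the ray r / f radians off the axis. A picture is of the moment at which its call begins: read the wrist's pose just before it. camera_info takes no time and is no camera call; for the wrist camera it gives the pose at the moment of the call.
- workorder.sign_off(): hands the job in, once; it reports no verdict.
Trained networks look in the newest picture that a camera, given by its name, has taken for a name from the list of things; names that differ only in an ending like _2 or _b are one class to them, and where a whole thing is asked for, a point or a joint stands for the part that bears it (a point fixed in the world has none). Each returns a list of dicts, best first, with "p" (0 to 1); they miss things now and then, are a little off and sometimes report something else, mostly with a low value. They report only what shows in the picture. A call takes as long as a camera call. They do not tell look-alikes from the thing itself.
- nets.search_frame(camera, name): "extent" ([left, top, right, bottom] in pixels, round what is visible of it).
- nets.tip_of(camera, name): "point" ([row, column] in pixels: a listed point, or the origin of a listed thing).
The state is a dict: "time": time; "joint_pos": joint angles; "qvel": joint speeds; "tau": joint torques, N m; "position": TCP position; "ee_rot": TCP orientation; "wrist_force": force on the tool from outside, world axes, zero at the start; "wrist_torque": the same for the moment, N m; "opening": finger opening in mm.
Only numpy, scipy, OpenCV 4.12 (cv2) and the standard library are available. Lean on these libraries where they do the work, as an engineer would, in place of code of your own. Each camera call takes 0.05 s, during which the arm holds its last target. There are 200 camera calls.

### The job

Take the screw with the long wing head from the rack and lower it upright into the deep well of the screen clamp, wing in line with the two marks, so that its foot drops through the slot at the bottom. Turn it a quarter turn clockwise (seen from above), bring its flange home flush on the clamp, and let go. Do not force it, and leave the other two screws in the rack.

Things in the scene. Friction and masses are not known exactly. Their poses are not given: they have to be found in the camera images.
- wing_screw: Steel screw with the LONG wing head, 125 mm tall, about 140 g, upright in the rack. Origin: middle of its foot's underside; z up; x along wing and foot bar (parallel). Heights in mm above origin: foot bar 22 (x) by 6, 0-6; shank dia. 10; taper 57-78 to dia. 28; flange dia. 54, 82-87; wing 44 (x) by 10 (y), 101-125: grip its 10 mm at 113. Hangs by its flange in a rack hole: lift 90 mm to clear.
- clamp: Fixed post 64 mm square, 92 mm high, screen frame on its +x side. Origin: table level, on the well's axis; z up. Well: mouth 44 mm, bore 34. Marks on top show the slot, 13 mm wide along x, in a ledge 30-36 mm up, sloped sides above. Through it the foot rests 15 mm above origin, turns clockwise up to 100 deg (20 other way); from 70 on it can sink to 10, flange flush: turning does not pull it down.
- short_screw: Bystander: steel screw with a SHORT wing head (22 by 10 mm), flange dia. 44 mm, 83 mm tall. Origin: middle of its foot's underside; z up. The rack: plywood strip 290 by 75 mm on end legs, top 120 mm above the table, three 32 mm holes 85 mm apart in a row; wings lie roughly along the row; all three heads are equally high.
- knob_screw: Bystander: steel screw with a ROUND knurled head (dia. 30 mm), flange dia. 44 mm, 125 mm tall. Origin: middle of its foot's underside; z up. Hangs by its flange in another hole of the same rack.
Not all that is in view belongs to the job. Leave any orange or turquoise look-alike of the wing_screw alone.

How it is judged:
By the outcome, as a careful person would: the job done as asked, in the order asked, and still so for the second after the job is handed in, with the robot touching nothing.
It also fails if it takes over 48 s, if anything falls off the work surface, if the arm or the gripper's body presses on something with over 40 N, if the wrist force passes 120 N, or if a joint passes its speed limit or range.

## Working session

There is one attempt and no reset: what is moved stays moved. The work goes in short steps, Python scripts to look and compute and a tool call to move; the robot and the scene stay as the last step left them, time stands still between calls to the robot, and variables do not carry over. Pictures are saved under pics/ and viewed, about 8 in all and at most 12, crops included, and the job is handed in when it is done.

Besides the shell and the picture viewer there is one more tool, called after ">>>" by a JSON object that holds its "method" and its "body". servo_tool: Moves the arm, as the interface text tells. Its arguments: {"type":"object","properties":{"linear":{"type":"array","items":{"type":"array","items":{"type":"number"}}},"rotation":{"type":"array","items":{"type":"array","items":{"type":"number"}}},"hand":{"type":"array","items":{"type":"number"}}},"required":["linear","rotation","hand"]}

```bash
mkdir -p pics; cat > h.py <<'E'
import numpy as np, cv2
from bench import robot, imaging, workorder, nets
def snap(n,f):
    im=imaging.get_image(n); cv2.imwrite('pics/'+f,im[:,:,::-1]); return im
def ray(n,row,col,info=None):
    c=info or imaging.camera_info(n); T=np.array(c['T'])
    u=(col-c['cx'])/c['fx']; v=(row-c['cy'])/c['fy']
    if n=='wrist':
        r=np.hypot(u,v); s=np.sin(r)/r if r>1e-9 else 1
        d=np.array([u*s,-v*s,-np.cos(r)])
    else: d=np.array([u,-v,-1.])
    return T[:3,3],T[:3,:3]@d
def atz(n,row,col,z,info=None):
    o,d=ray(n,row,col,info); return o+d*(z-o[2])/d[2]
def proj(n,P,info=None):
    c=info or imaging.camera_info(n); T=np.array(c['T'])
    p=T[:3,:3].T@(np.array(P,float)-T[:3,3]); x,y,z=p[0],-p[1],-p[2]
    if n=='wrist':
        h=np.hypot(x,y); th=np.arctan2(h,z); k=th/h if h>1e-9 else 1/z; return c['cy']+c['fy']*y*k, c['cx']+c['fx']*x*k
    return c['cy']+c['fy']*y/z, c['cx']+c['fx']*x/z
E
python3 - <<'E'
from h import *
ims=[snap(n,n+'0.png') for n in ('scene','side')]
for n in ('scene','side'):
    print(n,imaging.camera_info(n))
    for k in ('wing_screw','clamp','short_screw','knob_screw'):
        print(k,[(np.round(d['extent']).tolist(),round(d['p'],2)) for d in nets.search_frame(n,k)[:3]],[(np.round(d['point']).tolist(),round(d['p'],2)) for d in nets.tip_of(n,k)[:3]])
E
```

```text
scene {'fx': 487.17209060430446, 'fy': 487.17209060430446, 'cx': 311.30562892736845, 'cy': 243.27057415646897, 'T': array([[-6.11629665e-01, -5.07482169e-01,  6.06935747e-01,
         9.30717681e+02],
       [ 7.91143403e-01, -3.91239616e-01,  4.70131554e-01,
         4.55040344e+02],
       [-1.12607197e-03,  7.67719618e-01,  6.40784925e-01,
         5.99481995e+02],
       [ 0.00000000e+00,  0.00000000e+00,  0.00000000e+00,
         1.00000000e+00]])}
wing_screw [([369.0, 346.0, 414.0, 417.0], 0.95), ([423.0, 220.0, 455.0, 261.0], 0.89), ([405.0, 247.0, 442.0, 322.0], 0.66)] [([315.0, 416.0], 0.87), ([409.0, 384.0], 0.85), ([384.0, 330.0], 0.7)]
clamp [([1.0, 193.0, 230.0, 427.0], 0.79)] [([241.0, 174.0], 0.87)]
short_screw [([461.0, 285.0, 496.0, 325.0], 0.95)] [([333.0, 469.0], 0.63)]
knob_screw [([365.0, 224.0, 393.0, 291.0], 0.9)] [([288.0, 377.0], 0.96)]
side {'fx': 506.91131456441275, 'fy': 506.91131456441275, 'cx': 314.3174902213972, 'cy': 238.49147521677577, 'T': array([[ 9.86277135e-01,  1.12682704e-01, -1.20664910e-01,
         3.10945118e+02],
       [-1.64387947e-01,  6.02537114e-01, -7.80977355e-01,
        -6.75430897e+02],
       [-1.52975539e-02,  7.90095965e-01,  6.12792257e-01,
         6.95178784e+02],
       [ 0.00000000e+00,  0.00000000e+00,  0.00000000e+00,
         1.00000000e+00]])}
wing_screw [([240.0, 165.0, 263.0, 193.0], 0.93), ([240.0, 189.0, 264.0, 240.0], 0.86), ([365.0, 179.0, 392.0, 230.0], 0.85)] [([230.0, 376.0], 0.72), ([212.0, 361.0], 0.62), ([239.0, 252.0], 0.59)]
clamp [([363.0, 262.0, 639.0, 479.0], 0.81)] [([387.0, 408.0], 0.92)]
short_screw [([297.0, 140.0, 318.0, 161.0], 0.57)] [([172.0, 310.0], 0.55)]
knob_screw [([295.0, 175.0, 318.0, 207.0], 0.9)] []
```

View pics/scene0.png

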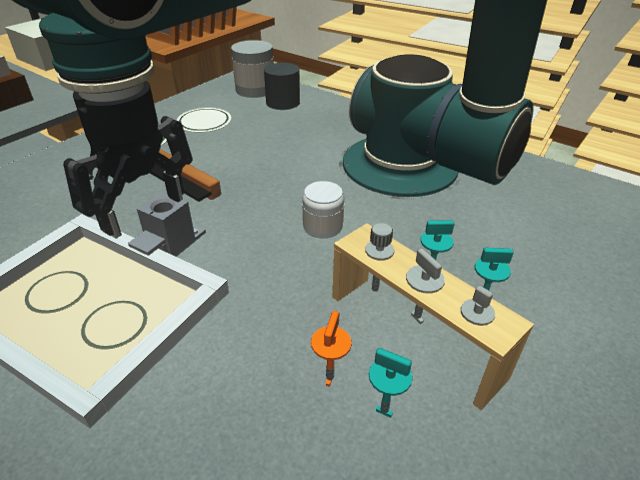

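View pics/side0.png

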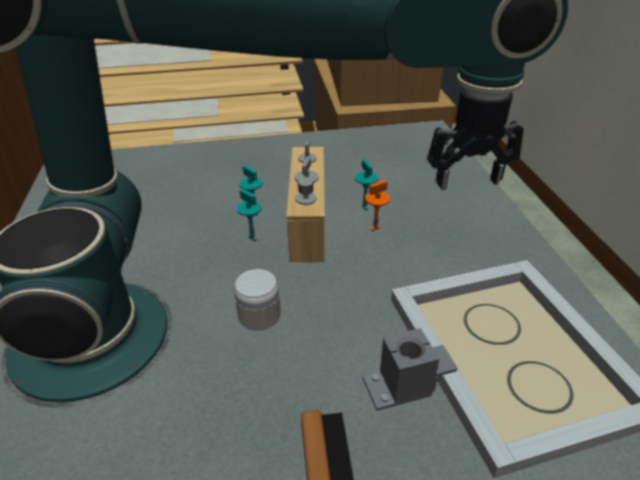

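The scene view shows the middle rack screw (about row 270, col 427) as the grey long-wing screw. The clamp's well mouth is near (207,162) in scene and (350,412) in side. I'll enlarge both.

```bash
python3 - <<'E'
from h import *
a=cv2.imread('pics/scene0.png'); b=cv2.imread('pics/side0.png')
f=lambda im,r,c,h,w:cv2.resize(im[r:r+h,c:c+w],(400,300),interpolation=cv2.INTER_CUBIC)
m=np.vstack([np.hstack([f(a,240,390,60,80),f(a,185,120,75,100)]),np.hstack([f(b,150,270,60,80),f(b,320,370,75,100)])])
cv2.imwrite('pics/comp.png',m)
for z,s,d in ((125,(278,426),(179,307)),(92,(207,162),(350,412))): print(atz('scene',*s,z),atz('side',*d,z))
E
```

```text
[443.29604103 280.47444305 125.        ] [442.18241596 261.32775428 125.        ]
[ 532.87216066 -190.29398942   92.        ] [ 529.38745579 -204.25439801   92.        ]
```

View pics/comp.png

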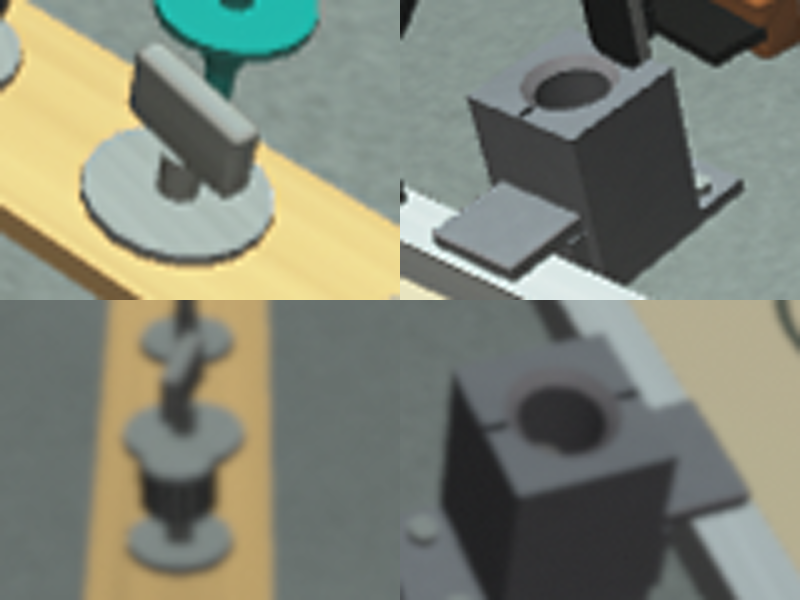

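```bash
python3 - <<'E'
from h import *
for z,s,d in ((125,(278.4,425.4),(176.6,306.6)),(92,(206.2,163),(347.5,410.8))): print(atz('scene',*s,z)[:2],atz('side',*d,z)[:2])
a=atz('scene',250,420.4,163);b=atz('scene',267,439.6,163);print('wing',a[:2],b[:2],np.linalg.norm(a-b),(a+b)/2, np.degrees(np.arctan2(*(a-b)[1::-1])))
a=atz('side',320+128/4,370+95/4,92);b=atz('side',320+96/4,370+225/4,92);print('marks',a[:2],b[:2],(a+b)/2,np.degrees(np.arctan2(*(b-a)[1::-1])))
s=robot.observe();print(s['position'],s['ee_rot'],s['opening']);c=imaging.camera_info('wrist');print(c)
from scipy.spatial.transform import Rotation as R
print(R.from_quat(s['ee_rot']).as_matrix().round(3))
E
```

```text
[444.53338022 280.18710189] [442.86631054 271.43452673]
[ 530.19068646 -190.83347414] [ 529.11506298 -199.31530663]
wing [437.13453977 262.42494087] [452.54116546 298.88481519] 39.581391468770285 [444.83785261 280.65487803 163.        ] -112.90716305051863
marks [ 501.30211014 -203.08461141] [ 554.33802405 -196.92925724] [ 527.8200671  -200.00693432   92.        ] 6.620136376004068
[6.75008744e+02 5.14921533e-04 2.09426588e+02] [7.07098129e-01 7.07115433e-01 7.73909321e-06 1.76034465e-06] 85.34883227001582
{'fx': 371.64829954431775, 'fy': 371.64829954431775, 'cx': 318.1969460155573, 'cy': 236.17422297748368, 'T': array([[ 9.99999208e-01, -5.89401943e-04, -1.11218156e-03,
         6.75854550e+02],
       [ 9.02877886e-04,  9.51534572e-01,  3.07540475e-01,
         7.87398712e+01],
       [ 8.77014250e-04, -3.07541236e-01,  9.51534350e-01,
         3.74797421e+02],
       [ 0.00000000e+00,  0.00000000e+00,  0.00000000e+00,
         1.00000000e+00]])}
[[-0.  1.  0.]
 [ 1.  0.  0.]
 [ 0.  0. -1.]]
```

>>> {"method": "servo_tool", "body": {"linear": [[2.77,-2.31,-0.5],[2.77,-2.31,-0.5],[2.77,-2.31,-0.5],[2.77,-2.31,-0.5],[2.77,-2.31,-0.5],[2.77,-2.31,-0.5],[2.77,-2.31,-0.5],[2.77,-2.31,-0.5],[2.77,-2.31,-0.5],[2.77,-2.31,-0.5]], "rotation": [[0,0,0],[0,0,0],[0,0,0],[0,0,0],[0,0,0],[0,0,0],[0,0,0],[0,0,0],[0,0,0],[0,0,0]], "hand": [8.5,8.5,8.5,8.5,8.5,8.5,8.5,8.5,8.5,8.5]}}

```text
time: 1.73
position: [442.6, 278.0, 259.9]
ee_rot: [0.707, 0.707, 0.0, 0.0]
wrist_force: [-0.8, -0.1, -0.0]
opening: 85.1
```

>>> {"method": "servo_tool", "body": {"linear": [[0,0,0],[0,0,0],[0,0,0],[0,0,0],[0,0,0]], "rotation": [[0,0,0.1],[0,0,0.1],[0,0,0.1],[0,0,0.1],[0,0,0]], "hand": [8.5,8.5,8.5,8.5,8.5]}}

```text
time: 2.15
position: [443.9, 277.1, 259.5]
ee_rot: [0.835, 0.551, 0.0, 0.0]
wrist_force: [0.0, -0.1, -1.0]
opening: 85.3
```

```bash
python3 - <<'E'
from h import *
s=robot.observe();c=imaging.camera_info('wrist');snap('wrist','w1.png')
import pickle;pickle.dump((s,c),open('w1.pkl','wb'))
from scipy.spatial.transform import Rotation as R
print(s['time'],s['position'],s['joint_pos'],R.from_quat(s['ee_rot']).as_matrix().round(3).tolist())
E
```

```text
2.15 [443.89128444 277.10284351 259.54612303] [ 5.09327223e-01 -2.25687038e-01  1.68917514e+00 -1.93657295e-05
  1.67784260e+00  9.13999514e-01] [[0.394, 0.919, 0.0], [0.919, -0.394, 0.0], [0.0, 0.0, -1.0]]
```

View pics/w1.png

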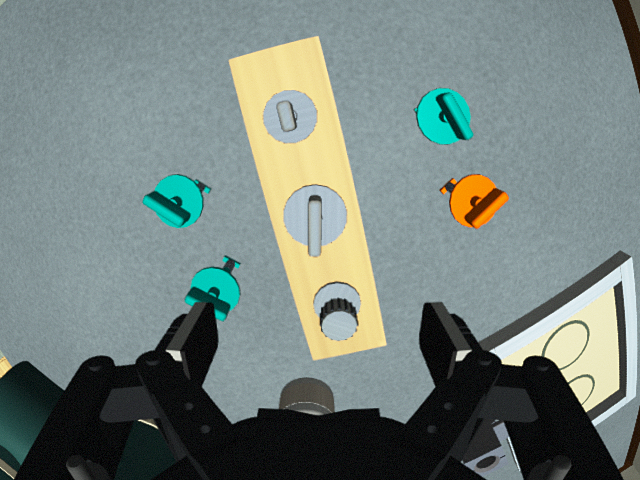

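The wrist view shows the grey long-wing screw in the middle. Its flange spans cols 283–347 and rows 184–248, and the wing top is near rows 196–256 at col 315. The decoy nearest the left finger is at (295,213).

```bash
python3 - <<'E'
from h import *
import pickle
s,c=pickle.load(open('w1.pkl','rb'))
im=cv2.imread('pics/w1.png')
f=lambda r,cc,z:atz('wrist',r,cc,z,c)
for nm,p,q,z in (('flange LR',(216,283.5),(216,347),125),('flange TB',(184.5,315),(248.5,315),125),('wing',(196,315.5),(256,315),163)):
    a,b=f(*p,z),f(*q,z); print(nm,a[:2],b[:2],(a+b)[:2]/2,np.linalg.norm(a-b),np.degrees(np.arctan2(*(a-b)[1::-1])))
print('decoy',f(295,213,90),'project flange centre est from sc', proj('wrist',(444,278,125),c))
crop=cv2.resize(im[170:270,265:365],(600,600),interpolation=cv2.INTER_CUBIC)
g=cv2.resize(im[240:340,170:270],(200,200)); 
cv2.imwrite('pics/w1c.png',crop)
E
```

```text
flange LR [418.2687374  288.07122035] [467.08997645 267.1841894 ] [442.67935692 277.62770487] 53.101614328596725 156.83746648675222
flange TB [453.01196645 302.1558218 ] [431.10514585 251.21872787] [442.05855615 276.68727483] 55.44814087469102 66.72862127606481
wing [452.92016548 300.28510081] [434.39565971 258.13796978] [443.6579126 279.2115353] 46.03844011406579 66.27355222344215
decoy [308.16422885 233.90861594  90.        ] project flange centre est from sc (np.float64(214.9517366116477), np.float64(316.509493814617))
```

View pics/w1c.png

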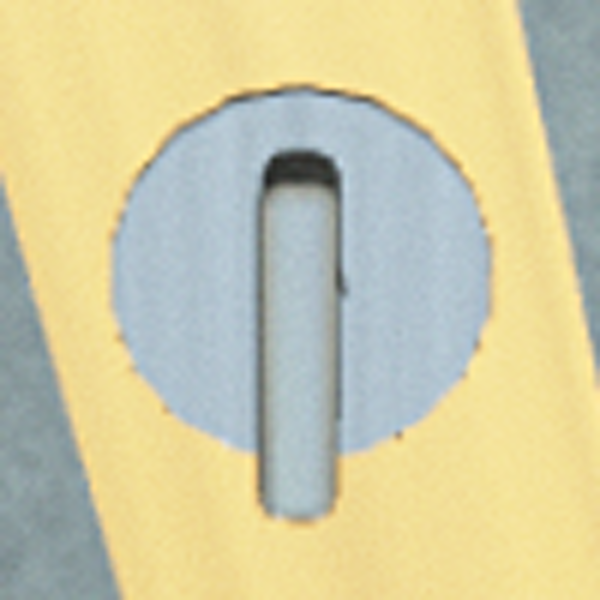

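Camera estimates agree: the screw axis is at about (442.6, 277.6) and the wing at 66.5°. The jaws are aligned, so I'm descending.

>>> {"method": "servo_tool", "body": {"linear": [[0,-0.13,2.5],[0,0,2.5],[0,0,2.5],[0,0,2.5],[0,0,1.7],[0,0,1.0],[0,0,0],[0,0,0]], "rotation": [[0,0,0],[0,0,0],[0,0,0],[0,0,0],[0,0,0],[0,0,0],[0,0,0],[0,0,0]], "hand": [8.5,8.5,8.5,8.5,8.5,8.5,8.5,8.5]}}

```text
time: 2.87
position: [443.0, 277.5, 133.0]
ee_rot: [0.833, 0.553, 0.0, 0.0]
wrist_force: [-0.0, 0.7, 0.2]
opening: 84.7
```

>>> {"method": "servo_tool", "body": {"linear": [[0,0,0],[0,0,0],[0,0,0],[0,0,0],[0,0,0],[0,0,0],[0,0,0],[0,0,0],[0,0,0],[0,0,0]], "rotation": [[0,0,0],[0,0,0],[0,0,0],[0,0,0],[0,0,0],[0,0,0],[0,0,0],[0,0,0],[0,0,0],[0,0,0]], "hand": [0.5,0.5,0.5,0.5,0.5,0.5,0.5,0.5,0.5,0.5]}}

```text
time: 3.7
position: [442.8, 277.5, 132.6]
ee_rot: [0.833, 0.553, 0.0, 0.0]
wrist_force: [-1.4, -0.1, 1.4]
opening: 7.6
```

>>> {"method": "servo_tool", "body": {"linear": [[0,0,0],[0,0,0],[0,0,-1.0],[0,0,-1.0],[0,0,0]], "rotation": [[0,0,0],[0,0,0],[0,0,0],[0,0,0],[0,0,0]], "hand": [0.5,0.5,0.5,0.5,0.5]}}

```text
time: 4.12
position: [443.5, 277.9, 155.0]
ee_rot: [0.833, 0.553, 0.001, 0.0]
wrist_force: [0.2, 0.3, -0.9]
opening: 8.2
```

```bash
python3 - <<'E'
from h import *
s=robot.observe();print(s['time'],s['position'],s['wrist_force'],s['opening'])
im=snap('wrist','w2.png')
cv2.imwrite('pics/w2c.png',cv2.resize(im[150:430,150:490,::-1],(680,560)))
E
```

```text
4.1167 [443.51716646 277.8873836  155.02188877] [ 0.21922908  0.29220411 -0.91996682] 8.157626278786124
```

View pics/w2c.png

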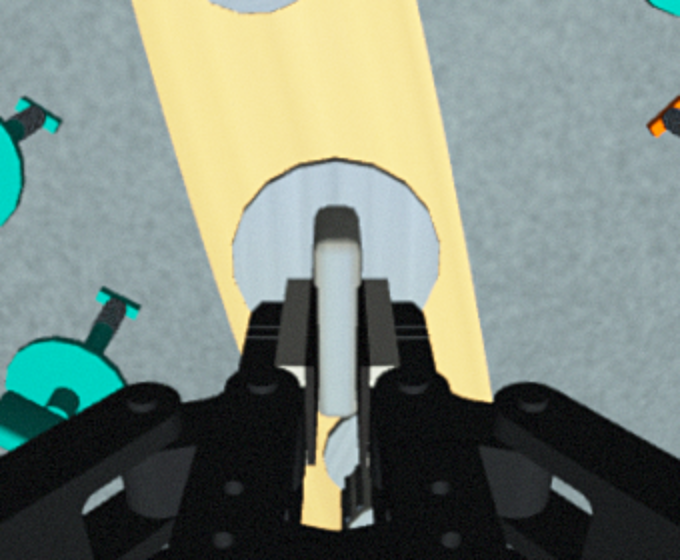

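The screw is gripped. Next I lift well clear of the neighbouring heads, then move to a viewing pose about 100 mm short of the clamp.

>>> {"method": "servo_tool", "body": {"linear": [[0,0,-1.5],[0,0,-2.0],[0,0,-2.0],[0,0,-2.0],[0,0,-2.0],[0,0,-2.0],[0,0,-1.5],[0,0,0]], "rotation": [[0,0,0],[0,0,0],[0,0,0],[0,0,0],[0,0,0],[0,0,0],[0,0,0],[0,0,0]], "hand": [0.5,0.5,0.5,0.5,0.5,0.5,0.5,0.5]}}

```text
time: 4.83
position: [443.4, 277.8, 285.5]
ee_rot: [0.833, 0.553, 0.002, 0.0]
wrist_force: [-0.0, 0.2, -0.5]
opening: 7.8
```

>>> {"method": "servo_tool", "body": {"linear": [[-1.5,0.58,0],[-3.0,1.17,0],[-3.0,1.17,0],[-3.0,1.17,0],[-3.0,1.17,0],[-3.0,1.17,0],[-3.0,1.17,0],[-3.0,1.17,0]], "rotation": [[0,0,0],[0,0,0],[0,0,0],[0,0,0],[0,0,0],[0,0,0],[0,0,0],[0,0,0]], "hand": [0.5,0.5,0.5,0.5,0.5,0.5,0.5,0.5]}}

```text
time: 5.5
position: [435.4, 34.7, 281.1]
ee_rot: [0.833, 0.553, -0.0, -0.0]
wrist_force: [1.7, -0.3, -2.2]
opening: 7.6
```

>>> {"method": "servo_tool", "body": {"linear": [[-3.0,1.17,0],[-3.0,1.17,0],[-3.0,1.17,0],[-3.0,1.17,0],[-3.0,1.17,0],[-3.0,1.17,0],[-3.0,1.17,0],[-1.5,0.59,0],[0,0,0]], "rotation": [[0,0,0],[0,0,0],[0,0,0],[0,0,0],[0,0,0],[0,0,0],[0,0,0],[0,0,0],[0,0,0]], "hand": [0.5,0.5,0.5,0.5,0.5,0.5,0.5,0.5,0.5]}}

```text
time: 6.25
position: [428.7, -208.0, 280.5]
ee_rot: [0.834, 0.551, -0.001, -0.001]
wrist_force: [0.3, 0.8, -1.1]
opening: 7.9
```

>>> {"method": "servo_tool", "body": {"linear": [[0,0,0.4],[0,0,0.4],[0,0,0.4],[0,0,0.4],[0,0,0.4],[0,0,0.4],[0,0,0.4],[0,0,0.4],[0,0,0.4],[0,0,0]], "rotation": [[0,0,0.11],[0,0,0.12],[0,0,0.12],[0,0,0.12],[0,0,0.12],[0,0,0.12],[0,0,0.12],[0,0,0.12],[0,0,0.11],[0,0,0]], "hand": [0.5,0.5,0.5,0.5,0.5,0.5,0.5,0.5,0.5,0.5]}}

```text
time: 7.08
position: [428.9, -204.6, 244.6]
ee_rot: [0.999, 0.053, -0.001, -0.001]
wrist_force: [0.5, -0.2, -3.0]
opening: 8.0
```

```bash
python3 - <<'E'
from h import *
s=robot.observe();c=imaging.camera_info('wrist');snap('wrist','w3.png')
import pickle;pickle.dump((s,c),open('w3.pkl','wb'))
from scipy.spatial.transform import Rotation as R
print(s['time'],s['position'],s['joint_pos'],R.from_quat(s['ee_rot']).as_matrix().round(4).tolist(),s['wrist_force'],s['opening'])
print(np.round(proj('wrist',(529,-194,92),c)))
E
```

```text
7.0833 [ 428.93914714 -204.62821019  244.5907709 ] [-4.98876579e-01 -3.32896665e-01  1.79858492e+00  1.06888875e-04
  1.67793447e+00  9.66212389e-01] [[0.9944, 0.1055, -0.0017], [0.1055, -0.9944, 0.0011], [-0.0016, -0.0012, -1.0]] [ 0.52114729 -0.21582829 -2.95039895] 7.959871559187415
[ 96. 318.]
```

View pics/w3.png

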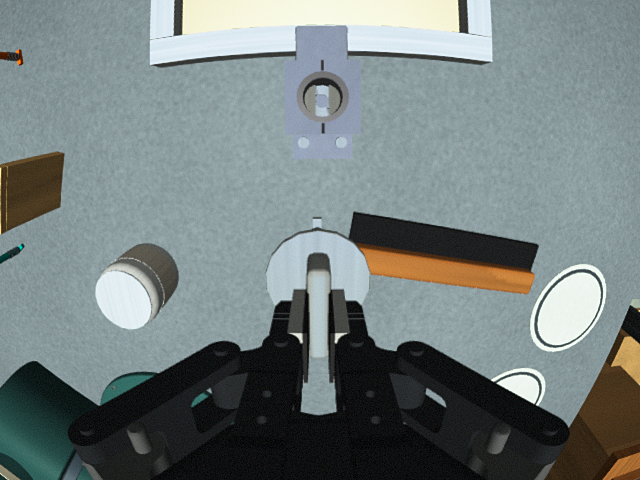

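The wrist view shows the mouth centred near (96,323), with marks at about (64,323) and (128,323). The held screw's flange is centred near (276,318), and the foot end just shows at (222,317). I'll crop for precision.

```bash
python3 - <<'E'
from h import *
im=cv2.imread('pics/w3.png')
f=lambda r,c,n:cv2.resize(im[r:r+n,c:c+n],(400,400) ,interpolation=cv2.INTER_CUBIC)
cv2.imwrite('pics/w3c.png',np.hstack([f(50,275,100),f(210,255,125)]))
E
```

```text
(no output)
```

View pics/w3c.png

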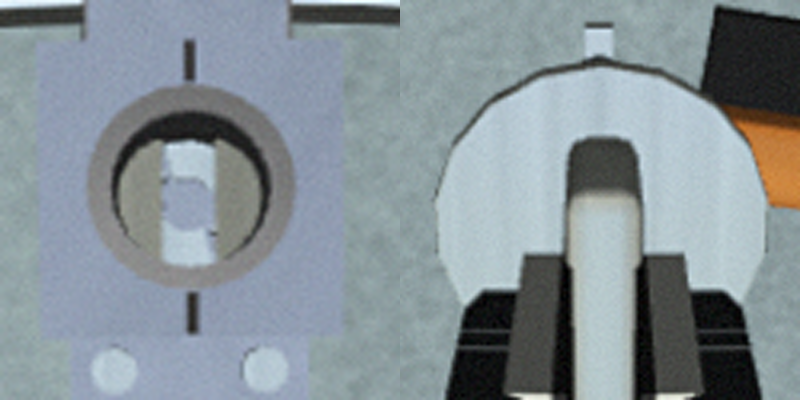

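```bash
python3 - <<'E'
from h import *
import pickle
s,c=pickle.load(open('w3.pkl','rb'))
f=lambda r,cc,z:atz('wrist',r,cc,z,c)
p=[f(96.6,298,92),f(96.6,349,92),f(71,323,92),f(122.3,323,92)]
print('mouth',(p[0]+p[1])/2,(p[2]+p[3])/2,np.linalg.norm(p[0]-p[1]),np.linalg.norm(p[2]-p[3]))
a,b=f(65,322.4,92),f(128,323.2,92);print('marks',a,b,(a+b)/2,np.degrees(np.arctan2(*(a-b)[1::-1])))
T=np.array(s['position']);X=np.array([.9944,.1055,0]);Y=np.array([.1055,-.9944,0])
z0=T[2]-132.6+38
for n,q in (('flangeL',f(276,265.9,z0+87)),('flangeR',f(276,370,z0+87)),('flange top edge',f(229.4,318,z0+87)),('wing far end top',f(210+195/3.2,318.75,z0+125)),('foot end',f(217.5,317.2,z0+3))):
    d=q-T; print(n,round(d@X,1),round(d@Y,1))
E
```

```text
mouth [ 528.73224108 -198.46537708   92.        ] [ 528.55347264 -198.05299286   92.        ] 42.7511797847597 44.112948734319204
marks [ 555.6295958  -194.63371284   92.        ] [ 501.79446588 -201.11087302   92.        ] [ 528.71203084 -197.87229293   92.        ] 6.860550575851761
flangeL 2.5 -26.5
flangeR 2.6 26.8
flange top edge 27.4 0.2
wing far end top 21.9 0.6
foot end 10.7 -0.6
```

>>> {"method": "servo_tool", "body": {"linear": [[1.4,0.1,0],[2.5,0.1,0],[2.5,0.1,0],[2.4,0.1,0],[1.14,0,0],[0,0,1.5],[0,0,2.0],[0,0,0.8],[0,0,0]], "rotation": [[0,0,0],[0,0,0],[0,0,0],[0,0,0],[0,0,0],[0,0,0],[0,0,0],[0,0,-0.012],[0,0,0]], "hand": [0.5,0.5,0.5,0.5,0.5,0.5,0.5,0.5,0.5]}}

```text
time: 7.88
position: [526.9, -197.9, 200.6]
ee_rot: [0.998, 0.063, -0.002, -0.001]
wrist_force: [-0.7, -0.5, -0.6]
opening: 8.1
```

```bash
python3 - <<'E'
from h import *
s=robot.observe();print(s['time'],s['position'],s['ee_rot'],s['wrist_force'])
o=[]
for n in('scene','side'):
    im=snap(n,n+'4.png'); P=np.array(s['position']); 
    r,c=map(int,proj(n,(P[0],P[1],100))); print(n,r,c,proj(n,(P[0],P[1],92)),proj(n,(P[0],P[1],P[2]-94.6)))
    r0=max(0,r-40);c0=max(0,c-50); print(r0,c0)
    o.append(cv2.resize(im[r0:r0+80,c0:c0+100,::-1],(400,320),interpolation=cv2.INTER_CUBIC))
cv2.imwrite('pics/c4.png',np.hstack(o))
E
```

```text
7.8833 [ 526.88578288 -197.93504581  200.56931366] [ 9.98039951e-01  6.25506669e-02 -1.72463871e-03 -8.33811151e-04] [-0.68557385 -0.5007326  -0.5842914 ]
scene 200 161 (np.float64(203.95153116636297), np.float64(161.90601038846557)) (np.float64(197.5291942857793), np.float64(160.35705571402085))
160 111
side 343 409 (np.float64(347.00243715840304), np.float64(409.0987004447605)) (np.float64(340.863301624459), np.float64(410.0236989422167))
303 359
```

View pics/c4.png

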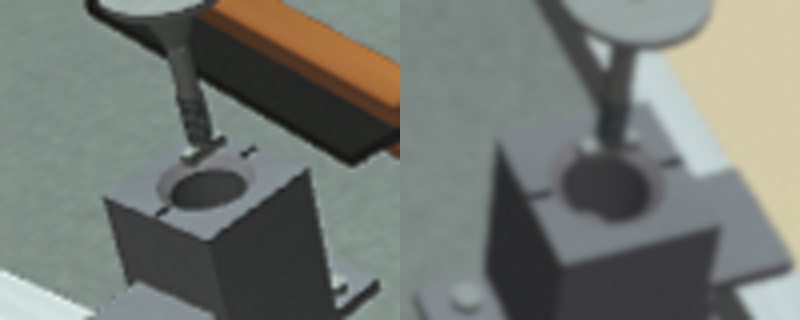

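The views agree to within about 1–2 mm: the foot is over the mouth and parallel to the marks. I'm making a small +x correction, then descending in stages.

>>> {"method": "servo_tool", "body": {"linear": [[0.15,0.05,0],[0,0,0.6],[0,0,0.9],[0,0,0.9],[0,0,0.9],[0,0,0.9],[0,0,0.9],[0,0,0.5],[0,0,0]], "rotation": [[0,0,0],[0,0,0],[0,0,0],[0,0,0],[0,0,0],[0,0,0],[0,0,0],[0,0,0],[0,0,0]], "hand": [0.5,0.5,0.5,0.5,0.5,0.5,0.5,0.5,0.5]}}

```text
time: 8.73
position: [529.5, -198.4, 145.7]
ee_rot: [0.998, 0.061, -0.001, -0.0]
wrist_force: [0.4, 0.1, -2.3]
opening: 7.6
```

>>> {"method": "servo_tool", "body": {"linear": [[-0.05,0,0.3],[0,0,0.3],[0,0,0.3],[0,0,0.3],[0,0,0]], "rotation": [[0,0,0],[0,0,0],[0,0,0],[0,0,0],[0,0,0]], "hand": [0.5,0.5,0.5,0.5,0.5]}}

```text
time: 9.15
position: [529.3, -198.6, 134.8]
ee_rot: [0.998, 0.061, -0.0, -0.0]
wrist_force: [0.5, 0.4, -1.5]
opening: 7.6
```

>>> {"method": "servo_tool", "body": {"linear": [[0,0,0.3],[0,0,0.3],[0,0,0.2],[0,0,0]], "rotation": [[0,0,0],[0,0,0],[0,0,0],[0,0,0]], "hand": [0.5,0.5,0.5,0.5]}}

```text
time: 9.48
position: [529.3, -198.6, 126.8]
ee_rot: [0.998, 0.061, -0.0, -0.0]
wrist_force: [-0.2, -0.5, -1.9]
opening: 8.0
```

>>> {"method": "servo_tool", "body": {"linear": [[0,0,0.3],[0,0,0.3],[0,0,0.3],[0,0,0.3],[0,0,0]], "rotation": [[0,0,0],[0,0,0],[0,0,0],[0,0,0],[0,0,0]], "hand": [0.5,0.5,0.5,0.5,0.5]}}

```text
time: 9.9
position: [529.2, -198.6, 114.5]
ee_rot: [0.998, 0.061, -0.0, -0.0]
wrist_force: [-0.9, 0.2, -2.0]
opening: 8.1
```

>>> {"method": "servo_tool", "body": {"linear": [[0,0,0.15],[0,0,0.15],[0,0,0]], "rotation": [[0,0,0],[0,0,0],[0,0,0]], "hand": [0.5,0.5,0.5]}}

```text
time: 10.15
position: [529.5, -198.7, 112.2]
ee_rot: [0.998, 0.061, -0.0, -0.0]
wrist_force: [0.0, 0.6, -1.2]
opening: 7.8
```

>>> {"method": "servo_tool", "body": {"linear": [[0,0,0.1],[0,0,0.1],[0,0,0]], "rotation": [[0,0,0],[0,0,0],[0,0,0]], "hand": [0.5,0.5,0.5]}}

```text
time: 10.4
position: [529.4, -198.7, 110.2]
ee_rot: [0.998, 0.061, -0.0, -0.0]
wrist_force: [0.5, -0.5, -1.0]
opening: 8.0
```

>>> {"method": "servo_tool", "body": {"linear": [[0,0,0.08],[0,0,0]], "rotation": [[0,0,0],[0,0,0]], "hand": [0.5,0.5]}}

```text
time: 10.57
position: [529.5, -198.7, 109.5]
ee_rot: [0.998, 0.061, -0.0, -0.0]
wrist_force: [-0.1, 0.5, -2.1]
opening: 8.0
```

>>> {"method": "servo_tool", "body": {"linear": [[0,0,0.08],[0,0,0]], "rotation": [[0,0,0],[0,0,0]], "hand": [0.5,0.5]}}

```text
time: 10.73
position: [529.8, -198.8, 109.4]
ee_rot: [0.998, 0.061, 0.0, 0.0]
wrist_force: [-0.7, 0.2, 3.2]
opening: 8.1
```

>>> {"method": "servo_tool", "body": {"linear": [[0,0,0.08],[0,0,0]], "rotation": [[0,0,0],[0,0,0]], "hand": [0.5,0.5]}}

```text
time: 10.9
position: [530.1, -199.0, 109.3]
ee_rot: [0.998, 0.061, 0.001, 0.0]
wrist_force: [-1.0, -0.3, 8.8]
opening: 7.6
```

The foot rests at the expected 15 mm (contact at TCP z 109.4). I'm relieving the load and turning clockwise, which is tool +z.

>>> {"method": "servo_tool", "body": {"linear": [[0,0,-0.15],[0,0,0],[0,0,0],[0,0,0],[0,0,0],[0,0,0]], "rotation": [[0,0,0],[0,0,0.05],[0,0,0.08],[0,0,0.08],[0,0,0.08],[0,0,0]], "hand": [0.5,0.5,0.5,0.5,0.5,0.5]}}

```text
time: 11.4
position: [529.5, -198.7, 109.4]
ee_rot: [0.996, -0.085, -0.0, -0.0]
wrist_force: [0.2, 0.1, -0.1]
opening: 7.7
```

```bash
python3 - <<'E'
from h import *
s=robot.observe();print(s['position'],s['ee_rot'],s['wrist_force'],s['wrist_torque'],s['joint_pos'])
E
```

```text
[ 529.46488655 -198.67438599  109.43701249] [ 9.96338769e-01 -8.54930039e-02 -5.69539787e-05 -3.32828984e-05] [ 0.21851049  0.10358295 -0.14837834] [ 0.05124491 -0.00174164  0.03942234] [-4.04100041e-01 -7.77445184e-02  1.80135648e+00  2.78724831e-05
  1.41810971e+00  1.33788703e+00]
```

>>> {"method": "servo_tool", "body": {"linear": [[0,0,0],[0,0,0],[0,0,0],[0,0,0],[0,0,0],[0,0,0],[0,0,0],[0,0,0],[0,0,0]], "rotation": [[0,0,0.08],[0,0,0.08],[0,0,0.08],[0,0,0.08],[0,0,0.08],[0,0,0.08],[0,0,0.08],[0,0,0.08],[0,0,0]], "hand": [0.5,0.5,0.5,0.5,0.5,0.5,0.5,0.5,0.5]}}

```text
time: 12.15
position: [529.4, -198.6, 109.3]
ee_rot: [0.919, -0.393, -0.0, 0.0]
wrist_force: [-0.1, -0.4, -0.7]
opening: 7.7
```

>>> {"method": "servo_tool", "body": {"linear": [[0,0,0],[0,0,0],[0,0,0],[0,0,0],[0,0,0],[0,0,0],[0,0,0],[0,0,0],[0,0,0]], "rotation": [[0,0,0.08],[0,0,0.08],[0,0,0.08],[0,0,0.08],[0,0,0.08],[0,0,0.08],[0,0,0.08],[0,0,0.08],[0,0,0]], "hand": [0.5,0.5,0.5,0.5,0.5,0.5,0.5,0.5,0.5]}}

```text
time: 12.9
position: [529.3, -198.6, 109.3]
ee_rot: [0.75, -0.662, -0.0, 0.0]
wrist_force: [-1.3, 0.5, -1.9]
opening: 7.9
```

```bash
python3 - <<'E'
from h import *
from scipy.spatial.transform import Rotation as R
s=robot.observe();M=R.from_quat(s['ee_rot']).as_matrix();print(s['position'],np.degrees(np.arctan2(M[1,0],M[0,0])),s['wrist_force'],s['wrist_torque'],s['joint_pos'])
E
```

```text
[ 529.29365764 -198.60043012  109.27781778] -82.88647663902024 [-1.32223877  0.49652189 -1.88909126] [0.05083667 0.22559422 0.00887741] [-4.04071034e-01 -7.76846873e-02  1.80156535e+00 -2.31320495e-05
  1.41837435e+00  2.61337064e+00]
```

Turned 89.7° relative to the marks with no resistance. Now I lower it to bring the flange home.

>>> {"method": "servo_tool", "body": {"linear": [[0,0,0.15],[0,0,0.15],[0,0,0.1],[0,0,0]], "rotation": [[0,0,0],[0,0,0],[0,0,0],[0,0,0]], "hand": [0.5,0.5,0.5,0.5]}}

```text
time: 13.23
position: [529.4, -198.7, 105.3]
ee_rot: [0.75, -0.661, -0.0, 0.0]
wrist_force: [-2.1, -0.1, -1.0]
opening: 7.8
```

>>> {"method": "servo_tool", "body": {"linear": [[0,0,0.08],[0,0,0]], "rotation": [[0,0,0],[0,0,0]], "hand": [0.5,0.5]}}

```text
time: 13.4
position: [529.6, -198.7, 105.2]
ee_rot: [0.75, -0.662, 0.0, -0.0]
wrist_force: [-3.9, 1.1, 4.6]
opening: 7.9
```

>>> {"method": "servo_tool", "body": {"linear": [[0,0,0.08],[0,0,0]], "rotation": [[0,0,0],[0,0,0]], "hand": [0.5,0.5]}}

```text
time: 13.57
position: [529.7, -198.8, 105.1]
ee_rot: [0.75, -0.662, 0.0, -0.0]
wrist_force: [-5.1, 2.2, 11.0]
opening: 8.0
```

>>> {"method": "servo_tool", "body": {"linear": [[0,0,-0.08],[-0.03,0.1,0],[0,0,0]], "rotation": [[0,0,0],[0,0,0],[0,0,0]], "hand": [0.5,0.5,0.5]}}

```text
time: 13.82
position: [528.8, -198.6, 105.2]
ee_rot: [0.75, -0.662, 0.001, -0.0]
wrist_force: [-0.2, -0.3, 4.8]
opening: 8.0
```

>>> {"method": "servo_tool", "body": {"linear": [[0,0,0.08],[0,0,0]], "rotation": [[0,0,0],[0,0,0]], "hand": [0.5,0.5]}}

```text
time: 13.98
position: [529.0, -198.6, 105.0]
ee_rot: [0.75, -0.662, 0.001, -0.0]
wrist_force: [-1.7, 1.6, 11.5]
opening: 8.1
```

```bash
python3 - <<'E'
from h import *
s=robot.observe();print(s['position'],s['wrist_force'],s['wrist_torque'])
o=[]
for n in('scene','side'):
    im=snap(n,n+'5.png'); r,c=map(int,proj(n,(529,-198,100)))
    o.append(cv2.resize(im[r-40:r+40,c-50:c+50,::-1],(400,320),interpolation=cv2.INTER_CUBIC))
cv2.imwrite('pics/c5.png',np.hstack(o))
E
```

```text
[ 528.98344375 -198.64182362  105.03519381] [-1.68419271  1.63085898 11.47142367] [0.19609456 0.40897971 0.04652492]
```

View pics/c5.png

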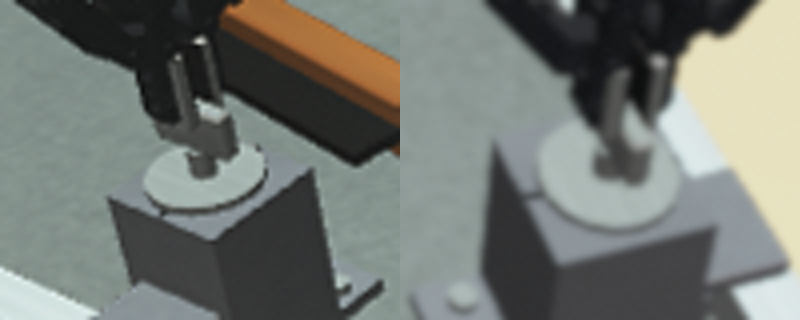

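The flange looks seated on the clamp in both views, with the wing across the marks. I'm relieving the load and releasing.

>>> {"method": "servo_tool", "body": {"linear": [[0,0,-0.12],[0,0,0],[0,0,0],[0,0,0],[0,0,0],[0,0,0]], "rotation": [[0,0,0],[0,0,0],[0,0,0],[0,0,0],[0,0,0],[0,0,0]], "hand": [0.5,1.5,2.5,3.5,4.0,4.0]}}

```text
time: 14.58
position: [528.4, -198.5, 104.9]
ee_rot: [0.749, -0.662, -0.0, 0.0]
wrist_force: [-0.6, 0.3, 0.1]
opening: 40.1
```

>>> {"method": "servo_tool", "body": {"linear": [[0,0,-1.0],[0,0,-2.5],[0,0,-3.0],[0,0,-3.0],[0,0,-2.0],[0,0,0],[0,0,0]], "rotation": [[0,0,0],[0,0,0],[0,0,0],[0,0,0],[0,0,0],[0,0,0],[0,0,0]], "hand": [5.0,5.0,5.0,5.0,5.0,5.0,5.0]}}

```text
time: 15.17
position: [528.8, -198.7, 221.8]
ee_rot: [0.749, -0.662, 0.001, -0.0]
wrist_force: [1.1, 0.4, -0.4]
opening: 50.1
```

```bash
python3 - <<'E'
from h import *
s=robot.observe();print(s['time'],s['position'],s['wrist_force'],s['opening'])
o=[]
for n in('scene','side'):
    im=snap(n,n+'6.png'); r,c=map(int,proj(n,(529,-198,100)))
    o.append(cv2.resize(im[r-30:r+30,c-38:c+38,::-1],(400,320),interpolation=cv2.INTER_CUBIC))
c=imaging.camera_info('wrist');im=snap('wrist','w6.png');r,cc=map(int,proj('wrist',(529,-198,97),c))
for p in ((529,-198,97),(529,-198,135)): print(proj('wrist',p,c))
print(r-50,cc-50)
import pickle;pickle.dump((s,c),open('w6.pkl','wb'))
o.append(cv2.resize(im[r-50:r+50,cc-50:cc+50,::-1],(400,400)))
top=np.hstack(o[:2]);b=np.zeros((280,800,3),np.uint8)
b[:, :]=0
sc=cv2.resize(o[2],(280,280));b[:,:280]=sc
sn=cv2.imread('pics/scene6.png')[200:360,300:560];b[:,300:755]=cv2.resize(sn,(455,280))
cv2.imwrite('pics/c6.png',np.vstack([top,b]))
E
```

```text
15.1667 [ 528.83036656 -198.67945865  221.80338654] [ 1.12939706  0.37219803 -0.43333933] 50.12922410997972
(np.float64(219.80636288698935), np.float64(318.30610663589033))
(np.float64(234.20694551353324), np.float64(318.3110593134913))
169 268
```

View pics/c6.png

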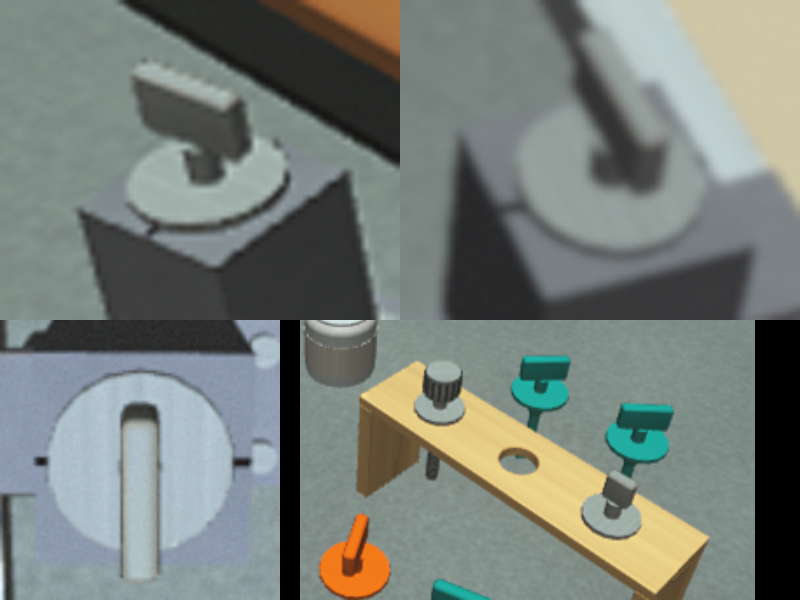

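The screw stands upright with the wing square to the marks, and the other two screws are still in the rack. Contact came at about 10.8 mm instead of the expected 10, so I'll check seating height by lightly touching the wing top (flush means 135 mm) with shut fingers.

>>> {"method": "servo_tool", "body": {"linear": [[0,0,0],[0,0,0],[0,0,0],[0,0,0],[0,0,1.5],[0,0,2.5],[0,0,2.5],[0,0,1.5],[0,0,0.2],[0,0,0]], "rotation": [[0,0,0],[0,0,0],[0,0,0],[0,0,0],[0,0,0],[0,0,0],[0,0,0],[0,0,0],[0,0,0],[0,0,0]], "hand": [0,0,0,0,0,0,0,0,0,0]}}

```text
time: 16.15
position: [528.0, -198.3, 136.9]
ee_rot: [0.749, -0.662, -0.001, 0.0]
wrist_force: [0.7, 0.1, 0.3]
opening: -0.2
```

>>> {"method": "servo_tool", "body": {"linear": [[0,0,0.2],[0,0,0.1],[0,0,0]], "rotation": [[0,0,0],[0,0,0],[0,0,0]], "hand": [0,0,0]}}

```text
time: 16.4
position: [528.8, -198.6, 135.9]
ee_rot: [0.749, -0.662, 0.001, -0.0]
wrist_force: [-0.0, -0.1, -0.6]
opening: -0.0
```

>>> {"method": "servo_tool", "body": {"linear": [[0,0,0.1],[0,0,0]], "rotation": [[0,0,0],[0,0,0]], "hand": [0,0]}}

```text
time: 16.57
position: [528.6, -198.6, 134.4]
ee_rot: [0.749, -0.662, 0.0, -0.0]
wrist_force: [0.3, 0.6, 0.1]
opening: 0.2
```

There was no contact down to 134.4 mm, so the screw is no higher than the flush height. I'm retreating.

>>> {"method": "servo_tool", "body": {"linear": [[0,0,-1.0],[0,0,-2.5],[0,0,-3.0],[0,0,-3.0],[0,0,-2.0],[0,0,0],[0,0,0]], "rotation": [[0,0,0],[0,0,0],[0,0,0],[0,0,0],[0,0,0],[0,0,0],[0,0,0]], "hand": [0,0,0,0,0,0,0]}}

```text
time: 17.15
position: [528.8, -198.7, 251.0]
ee_rot: [0.749, -0.662, 0.001, -0.0]
wrist_force: [-0.3, -0.5, -0.3]
opening: 0.3
```

```bash
python3 - <<'E'
from h import *
s=robot.observe();print(s['time'],s['position'],s['wrist_force'])
a=snap('side','side7.png').astype(int);b=cv2.imread('pics/side6.png')[:,:,::-1].astype(int)
print('clamp region change',np.abs(a-b)[335:400,380:440].mean())
print(workorder.sign_off())
E
```

```text
17.15 [ 528.82853075 -198.66638115  250.96837654] [-0.31042961 -0.54455452 -0.25851868]
clamp region change 5.497179487179487
the job is handed in; nothing more can be done
None
```

The long-wing screw is seated in the clamp, turned a quarter turn clockwise and released. I handed the job in at 17.2 s of the 48 s allowed. The hand-in returns no verdict, so the checks below are my own.

**What I did:** I lifted the screw from the rack's middle hole and lowered it upright with the wing along the marks. The foot went through the slot and rested at the expected 15 mm. I turned it 89.7° clockwise without resistance, then lowered it until the flange made contact. The push was at most about 12 N.

**What the last checks showed:**
- **Position:** the pictures after release show the flange on the clamp top, centred, with the wing square to the marks.
- **Other screws:** the knob and short screws are still in the rack, and the decoys shown beside it are untouched.
- **Robot:** the arm is clear, and the wrist force reads about zero.

**What disagreed or stayed open:**
- **Contact height:** while still gripped, the flange met the clamp at about 10.7 mm, with a small side load that I relieved by shifting 1 mm. A probe after release, with shut fingers over the wing, found nothing down to 134.4 mm. Flush is 135 mm, so the screw is not standing high, but I did not measure actual contact.
- **Final picture comparison:** the side view changed by 5.5 grey levels on average around the clamp before and after the probe. I put that down to the gripper and its shadow having moved, but I did not look at that last picture.
- **Camera agreement:** the three cameras put the clamp up to about 8 mm apart in y. I used the wrist camera.

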